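# Put the food warmer on hold: cover the full well, switch off the empty one

## Task

One pan in the food warmer still has rice cakes in it, the other has been emptied. Keep the cakes warm: ease the lid over their well down, without slamming it, until it is fully shut, and set the heat lever in front of that well to the yellow keep-warm mark in the middle of its scale. Turn the empty well's lever fully off, to the white mark at its left end, leave that well's lid standing open to dry, and do not disturb the other things on the table.

Things in the scene. Friction and masses are not known exactly. Their poses are not given: they have to be found in the camera images.
- food_warmer: fixed stainless two-well food warmer, 290 (x) x 276 (y) x 95 mm; origin under its centre, x to its back, y to its left, z up. Well centres 45 mm behind and 66 mm left / right of the middle; heat lever pivots on the front deck, 73 mm in front of and 66 mm left / right of the middle
- cake_pan: aluminium pan 176 x 108 x 65 mm with three purple pumpkin-shaped rice cakes in it, hanging by its rim in one of the two wells (left or right, changes); origin under its centre
- empty_pan: the same pan, empty, in the other well; origin under its centre
- left_lid (a joint): left lid, rad: 0 shut, 1.5 its upper stop; friction holds it at any angle (about 5 N at 60 to 90 mm from the hinge pushes it down). 178 x 125 mm steel sheet, 3 to 6 mm thick. Hinged along the warmer's x at the middle rail; shut, it lies from there towards the warmer's +y. Open, the two lids form a V, top faces towards each other
- left_lid_hinge (a point): middle of the left lid's hinge line, 103 mm above the table, 13 mm to the warmer's +y of its middle; the shut lid's top face is 0 to 3 mm above it
- left_lid_edge (a point): middle of the left lid's free edge (black strip), 125 mm from the hinge line; moves with the lid
- left_lever (a joint): heat lever in front of the left well, rad: 0 off (knob at the left, white mark, end stop), 0.65 keep warm (arm straight to the front, yellow mark), 1.3 full heat (knob at the right, red mark, end stop). Turns level about an upright pivot, about 1.5 N at the knob, stays where it is left
- left_knob (a point): top centre of the left lever's upright red knob, 135 mm above the table: a round knob 14 mm thick, standing 30 mm over a flat arm whose top is 105 mm above the table; the pivot is 48 mm from it. Moves with the lever
- left_well (a point): centre of the left well's mouth at deck height, 95 mm above the table
- right_lid (a joint): right lid, rad: 0 shut, 1.5 its upper stop; friction holds it at any angle (about 5 N at 60 to 90 mm from the hinge pushes it down). 178 x 125 mm steel sheet, 3 to 6 mm thick. Hinged along the warmer's x at the middle rail; shut, it lies from there towards the warmer's -y. Open, the two lids form a V, top faces towards each other
- right_lid_hinge (a point): middle of the right lid's hinge line, 103 mm above the table, 13 mm to the warmer's -y of its middle; the shut lid's top face is 0 to 3 mm above it
- right_lid_edge (a point): middle of the right lid's free edge (black strip), 125 mm from the hinge line; moves with the lid
- right_lever (a joint): heat lever in front of the right well, rad: 0 off (knob at the left, white mark, end stop), 0.65 keep warm (arm straight to the front, yellow mark), 1.3 full heat (knob at the right, red mark, end stop). Turns level about an upright pivot, about 1.5 N at the knob, stays where it is left
- right_knob (a point): top centre of the right lever's upright red knob, 135 mm above the table: a round knob 14 mm thick, standing 30 mm over a flat arm whose top is 105 mm above the table; the pivot is 48 mm from it. Moves with the lever
- right_well (a point): centre of the right well's mouth at deck height, 95 mm above the table
- pumpkin_a: purple pumpkin-shaped rice cake, 48 mm wide, 40 mm tall, in the cake pan; origin under its centre
- pumpkin_b: another, same size
- pumpkin_c: another, same size
- steel_bowl: bystander: empty steel bowl 154 mm wide, 50 mm tall, at the left
- stamp: bystander: white plunger stamp, 46 mm wide, 43 mm tall, near the middle
- dough_press: bystander: cream half-moon dough press, 95 x 141 x 15 mm, at the left
Mind the look-alikes: they are no part of the job. What is shaped like the pumpkin_a but blue is not meant.

How it is judged (in metres and radians):
At the end, for the whole second after the job is handed in: Cake well: lid shut (under 0.06 rad), lever at the yellow mark (0.65 +- 0.12 rad). Empty well: lever off (under 0.13 rad), lid still open (over 0.7 rad). Both pans in their wells, the cakes in their pan, all at rest (((horizontal distance between cake_pan and left_well below 0.02 m and horizontal distance between empty_pan and right_well below 0.02 m and value of joint left_lid below 0.06 rad and value of joint right_lid above 0.7 rad and value of joint left_lever between 0.53 and 0.77 rad and value of joint right_lever below 0.13 rad) or (horizontal distance between cake_pan and right_well below 0.02 m and horizontal distance between empty_pan and left_well below 0.02 m and value of joint right_lid below 0.06 rad and value of joint left_lid above 0.7 rad and value of joint right_lever between 0.53 and 0.77 rad and value of joint left_lever below 0.13 rad)) and horizontal distance between each of pumpkin_a, pumpkin_b, pumpkin_c and cake_pan below 0.085 m and height (world z) of each of pumpkin_a, pumpkin_b, pumpkin_c below 0.075 m and linear speed of each of cake_pan, empty_pan below 0.02 m/s); the robot touches nothing.
It fails at once if the left lid is slammed (falls faster than 2.5 rad/s) (velocity of joint left_lid below -2.5 rad/s).
It fails at once if the right lid is slammed (falls faster than 2.5 rad/s) (velocity of joint right_lid below -2.5 rad/s).
It fails at once if a bystander is shifted more than 30 mm (distance of any of steel_bowl, stamp, dough_press from where it was at the start of the episode above 0.03 m).
It also fails if it takes over 48 s, if anything falls off the work surface, if the arm or the gripper's body presses on something with over 40 N, if the wrist force passes 120 N, or if a joint passes its speed limit or range.

## Robot

A 6-joint arm with a two-finger parallel gripper is mounted at the origin on the work surface; the furniture and walls round the work are solid. World frame = base frame: x ahead of the robot, y to its left, z up, the work surface at z = 0. Lengths are in m, angles in degrees, forces in N, time in s.
With the tool pointing down it reaches from about 0.35 to 0.725 m from the base axis. Payload 6 kg.
Tool frame: the origin (TCP) lies midway between the tips of the shut fingers; the grasp point (between the pads) lies 19 mm behind it (hold_point_z is the distance from the TCP to the grasp point, in m); z points along the fingers, y is the line along which they close (so a half turn about z gives the same grasp; the last joint's range is limited). The gripper opens to 85 mm and grips with 20 to 120 N. Pads are 22 mm wide; open, the fingers measure 114 mm over their backs; the gripper's body (76 mm by 85 mm) begins 54 mm behind the grasp point. The pads swing forward as they close: fully open they stand 13 mm farther back than shut.
Start: joints at [-45.51, 2.303, 4.859, 0, -92.561, -19.12], TCP at [0.257, -0.542, 0.231] pointing down, gripper open.
Joint ranges: [-146.85, 146.85], [-73.84, 115.35], [-62.03, 85.46], [-188.31, 113.3], [-161.28, -10.13], [-171.36, 171.36]. Speed limits (degrees/s): [147.25, 147.25, 172.46, 180, 180, 180].

## Interface

Orientations are given as a 3x3 rotation matrix whose columns are the frame's x, y, z axes.
In Python, from plant import read_state, grab_frame, camera_model, hand_in, hold_point_z gives the robot as it stands.
- The arm moves only by the shell command python3 -m creep 'ROWS' [OPENING] [FORCE]. ROWS is JSON, one flat list of numbers, 4 for each row, row after row: the shift along the tool's x, y, z in m, then the turn about the tool's z in rad. A call has 1 to 12 rows; each row shifts and turns the commanded pose from where the row before left it, along the tool's axes as they then stand; what a row does not reach is not made up. A row lasts 1/12 s, in which the tool goes at most 41.7 mm and 7.16 degrees, less where a joint would pass 70% of its speed; a pose out of reach is approached as far as the arm can. A call with a gripper value outside its range is refused whole. OPENING is the finger opening in m, from 0 to 0.0854, set as the call begins (- or left out, the last holds). The fingers move at their own pace and stop on an object; FORCE is the grip in N (left out, the last holds). Time passes only in rows, so rows that do not move let the fingers close. It gives the time, the measured TCP pose, the force, the opening and the grip force at its end, in the units of the state.
- read_state(): the state, without advancing time (a new reading comes with each control period).
- grab_frame(name): name is "side" or "top"; returns the picture (384x512x3 uint8, blue, green, red); there is no depth.
- camera_model(name): a dict with "mtx" (3x3 intrinsics, pixels), "k1" (the pictures are not rectified: a ray, as slopes to the right and down, at radius r is drawn at 1 + k1 r^2 times it, then the intrinsics apply), "view" (4x4, takes a point from world to camera coordinates). Camera axes: x right, y down, z forward; pixel columns grow to the right and rows downward; lengths in m; the calibration is good to about 2 mm. A picture is of the moment at which its call begins. camera_model takes no time and is no camera call.
- hand_in(): hands the job in; it is judged then, once.
The state is a dict: "time_s": time; "joint_pos": joint angles; "dq": joint speeds; "joint_efforts": joint torques, N m; "ee_pos": TCP position; "tool_rot": TCP orientation; "contact_force": force on the tool from outside, world axes, zero at the start; "ft_torque": the same for the moment, N m; "finger_gap": finger opening in m; "grip_force": force on a finger pad.
Only numpy, scipy, OpenCV 4.12 (cv2) and the standard library are available. Lean on these libraries where they do the work, as an engineer would, in place of code of your own. Each camera call takes 0.05 s, during which the arm holds its last target. There are 200 camera calls.

## Working session

There is one attempt and no reset: what is moved stays moved. The work goes in short steps, Python scripts to look and compute and a shell command to move; the robot and the scene stay as the last step left them, time stands still between calls to the robot, and variables do not carry over. Pictures are saved under pics/ and viewed, at most 10 in all, crops included, and the job is handed in when it is done.

```bash
mkdir -p pics
cat > h.py <<'E'
import numpy as np, cv2
from plant import *
def proj(n,P):
    c=camera_model(n);V=np.array(c["view"]);K=np.array(c["mtx"])
    p=np.atleast_2d(P)@V[:3,:3].T+V[:3,3];s=p[:,:2]/p[:,2:]
    s=s*(1+c["k1"]*(s**2).sum(1,keepdims=True));return s@K[:2,:2].T+K[:2,2]
def ray(n,uv):
    c=camera_model(n);V=np.array(c["view"]);K=np.array(c["mtx"])
    d=np.linalg.solve(K[:2,:2],np.array(uv,float)-K[:2,2]);s=d.copy()
    for _ in range(20): s=d/(1+c["k1"]*(s@s))
    R=V[:3,:3];return -R.T@V[:3,3],R.T@np.r_[s,1]
def atz(n,uv,z):
    o,d=ray(n,uv);return o+d*(z-o[2])/d[2]
def tri(a,b):
    o1,d1=ray("top",a);o2,d2=ray("side",b)
    t=np.linalg.lstsq(np.c_[d1,-d2],o2-o1,rcond=None)[0]
    p,q=o1+d1*t[0],o2+d2*t[1];return (p+q)/2,np.linalg.norm(p-q)
E
python3 - <<'E'
from h import *
for n in("top","side"):
    cv2.imwrite(f"pics/{n}0.png",cv2.resize(grab_frame(n),(800,600),interpolation=cv2.INTER_CUBIC))
    c=camera_model(n);print(n,np.round(ray(n,(256,192)),3),c["k1"])
s=read_state();print(s["time_s"],s["ee_pos"],np.round(s["tool_rot"],3),hold_point_z)
E
```

```text
top [[ 0.491 -0.019  1.309]
 [ 0.105 -0.009 -0.995]] -0.03732471583348511
side [[ 0.153 -0.912  0.866]
 [ 0.393  0.692 -0.607]] -0.03622191219600433
0.1 [ 0.25702999 -0.54183994  0.23040539] [[-0.904 -0.428 -0.001]
 [-0.429  0.904  0.001]
 [ 0.     0.002 -1.   ]] 0.0187
```

View pics/top0.png

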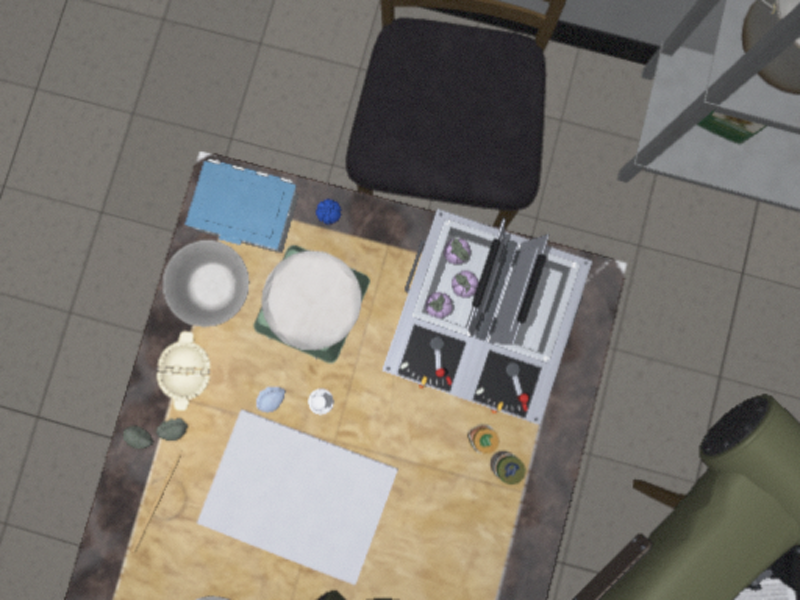

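View pics/side0.png

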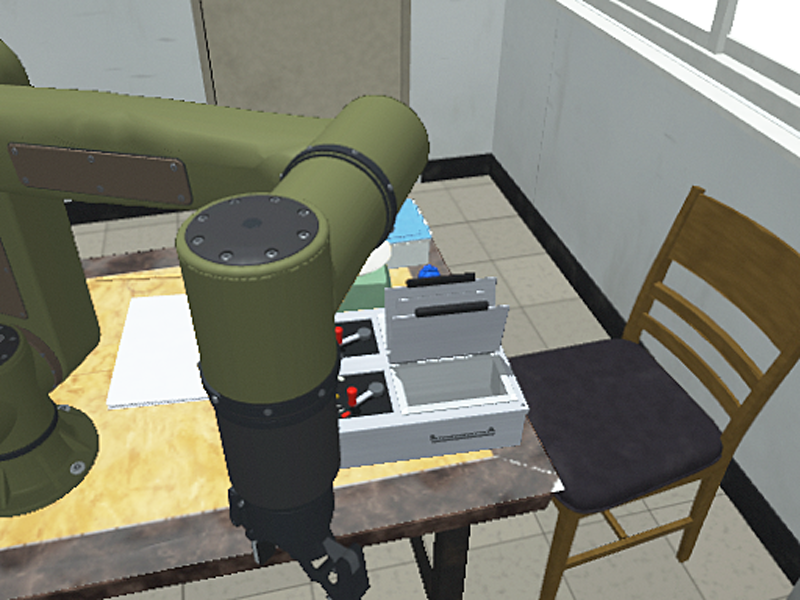

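The top view shows the three purple cakes in the left well. The warmer deck corners are at about (437,210), (592,262), (540,420) and (385,370). Both lids stand open, with strips near (487,273) and (533,287). Both levers point right, with knobs at (443,374) and (524,400). The side view shows the right knob top at (351,390), the left one at (338,328), and the right lid's strip at (452,309).

```bash
cat > fit.py <<'E'
from h import *
from scipy.optimize import least_squares
k=.64
C=np.array([[437,210],[592,262],[540,420],[385,370]])*k
L=np.array([[.145,.138],[.145,-.138],[-.145,-.138],[-.145,.138]])
def W(p,q):
    q=np.atleast_2d(q).astype(float);c,s=np.cos(p[2]),np.sin(p[2])
    return np.c_[p[0]+c*q[:,0]-s*q[:,1],p[1]+s*q[:,0]+c*q[:,1],q[:,2]]
r=least_squares(lambda p:(proj("top",W(p,np.c_[L,np.full(4,.095)]))-C).ravel(),[.7,-.2,-.3])
P=r.x
E
python3 - <<'E'
from fit import *
print("pose",P,"res",np.round(r.fun,1))
for n,t,s in(("right",(524,399),(351,389)),("left",(441,373),(338,329))):
    X,e=tri(np.array(t)*k,np.array(s)*k);print(n,"tri",X,e)
    sg=1 if n=="left" else -1
    piv=W(P,[-.073,sg*.066,.1])[0]
    X=atz("top",np.array(t)*k,.135);d=X-piv
    a=np.arctan2(d[1],d[0])-P[2]-np.pi; a=(a+np.pi)%(2*np.pi)-np.pi
    print(n,"knob@.135",X,"piv",piv,"r",np.hypot(*d[:2]),"lever",a+.65)
# lid edges
X,e=tri(np.array((533,287))*k,np.array((452,309))*k);print("R edge",X,e)
X2,e=tri(np.array((487,273))*k,np.array((442,280))*k);print("L edge",X2,e)
for sg,X in((1,X2),(-1,X)):
    c,s=np.cos(P[2]),np.sin(P[2]);d=X[:2]-P[:2];ly=-s*d[0]+c*d[1]
    print("lid",np.arctan2(X[2]-.103,sg*ly-.013),np.hypot(X[2]-.103,sg*ly-.013))
for n in("top","side"):
    im=cv2.resize(grab_frame(n),None,fx=4,fy=4,interpolation=cv2.INTER_CUBIC)
    im=im[500:1100,950:1550] if n=="top" else im[650:1200,750:1400]
    cv2.imwrite(f"pics/{n}1.png",im)
E
```

```text
pose [ 0.59576638 -0.1773892  -0.32359997] res [ 0.2 -1.3  0.4 -1.8  0.9  2.6 -1.5  0.3]
right tri [ 0.45882475 -0.22803355  0.13457737] 0.004904616851476153
right knob@.135 [ 0.45656921 -0.22702095  0.135     ] piv [ 0.50556852 -0.21675093  0.1       ] r 0.050064014028748556 lever 1.180204559753157
left tri [ 0.50045513 -0.09557664  0.1342349 ] 0.00536342856615594
left knob@.135 [ 0.49796206 -0.09452543  0.135     ] piv [ 0.54754211 -0.09160214  0.1       ] r 0.04966614699651088 lever 1.0324926642787369
R edge [ 0.62731722 -0.22904287  0.21901656] 0.0016596687900081245
L edge [ 0.65032138 -0.1607385   0.21961172] 0.005638002647677803
lid 1.3998237789527945 0.1183370982505826
lid 1.350824766810586 0.11888116264207592
```

View pics/top1.png

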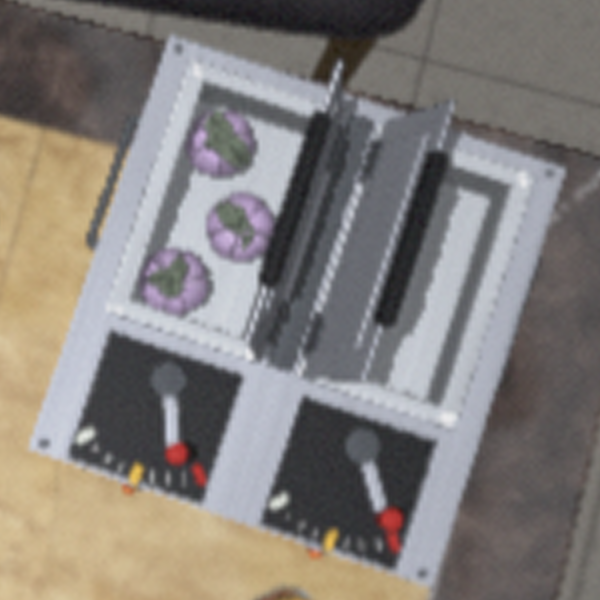

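View pics/side1.png

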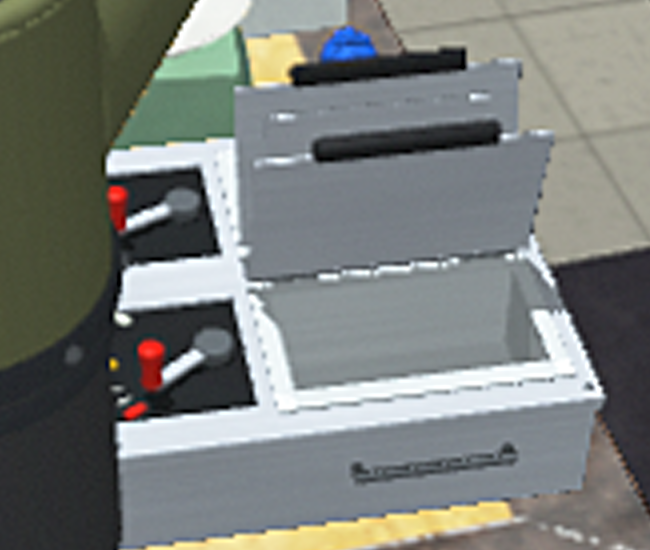

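The crops show lever pivots at (168,378) and (362,446) and knobs at (177,453) and (391,519) in the top crop. In the side crop, the right knob top is at (151,344) and the rear right deck corner is at (604,400). I'll fit all of these together.

```bash
cat > fit2.py <<'E'
from fit import *
T=lambda a:np.array(a)/4+[237.5,125]
S=lambda a:np.array(a)/4+[187.5,162.5]
def knob(sg,a,z=.135): b=a-.65; return [-.073-.048*np.cos(b),sg*.066-.048*np.sin(b),z]
tops=lambda q:np.r_[np.c_[L,np.full(4,.095)],[[-.073,.066,.105],[-.073,-.066,.105],knob(1,q[3]),knob(-1,q[4])]]
topp=T([[170,35],[565,170],[432,585],[30,450],[168,380],[362,446],[177,454],[391,519]])
sidp=S([[604,400],[151,344],[118,191],[213,343]])
def f(q):
    t=tops(q);a=proj("top",W(q,t))-topp
    b=proj("side",W(q,t[[1,7,6,5]]))-sidp
    return np.r_[a.ravel(),b.ravel()]
r=least_squares(f,[*P,1,1.2],loss="soft_l1");P=r.x
if __name__=="__main__":
    print(P,np.round(f(P).reshape(-1,2),1).tolist())
    s=read_state();R=np.array(s["tool_rot"]);p=s["ee_pos"]
    th=np.arctan2(R[1,1],R[0,1])-(P[2]+np.pi/2);print("turn",th)
    def loc(x):
        d=np.array(x)[:2]-P[:2];c,s=np.cos(P[2]),np.sin(P[2]);return np.r_[c*d[0]+s*d[1],-s*d[0]+c*d[1],x[2]]
    print("tcp local",loc(p),"knobs",knob(1,P[3]),knob(-1,P[4]))
    print("W knob",W(P,[knob(1,P[3]),knob(-1,P[4])]))
E
python3 fit2.py
```

```text
[ 0.59548855 -0.17666791 -0.3278741   1.05663097  1.2337919 ] [[-0.1, -0.7], [0.4, -1.3], [0.4, 0.4], [-0.5, -0.5], [0.4, -0.5], [0.6, -0.5], [0.5, -0.5], [0.4, -0.2], [-0.8, -0.8], [-1.8, 0.4], [-2.2, 0.0], [-1.4, -0.0]]
turn 0.7706783160532349
tcp local [-0.2027929  -0.45481254  0.23066171] knobs [np.float64(-0.11708600995884055), np.float64(0.04701517116461118), 0.135] [np.float64(-0.1130501723718353), np.float64(-0.09245720493525875), 0.135]
W knob [[ 0.49978017 -0.09445195  0.135     ]
 [ 0.45868657 -0.22779417  0.135     ]]
```

```bash
python3 -m creep '[0,0,0,0.11,0,0,0,0.11,0,0,0,0.11,0,0,0,0.11,0,0,0,0.11,0,0,0,0.11,0,0,0,0.11]' 0.05 25 && python3 -m creep '[-0.009,0.036,0,0,-0.009,0.036,0,0,-0.009,0.036,0,0,-0.009,0.036,0,0,-0.009,0.036,0,0,-0.009,0.036,0,0,-0.009,0.036,0,0,-0.009,0.036,0,0,-0.009,0.036,0,0,-0.009,0.036,0,0,0,0,0,0,0,0,0,0]'
cat > st.py <<'E'
from fit2 import *
s=read_state();R=np.array(s["tool_rot"]);x=np.array(s["ee_pos"])
d=x[:2]-P[:2];c,sn=np.cos(P[2]),np.sin(P[2])
print("t",s["time_s"],"loc",np.round([c*d[0]+sn*d[1],-sn*d[0]+c*d[1],x[2]],4),"yaw",round(float(np.arctan2(R[1,1],R[0,1])-P[2]-np.pi/2),3),"F",np.round(s["contact_force"],1),"gap",s["finger_gap"])
E
python3 st.py
```

```text
time_s: 0.78
ee_pos: [0.2571, -0.542, 0.2309]
tool_rot: [[-0.945, 0.327, -0.0], [0.327, 0.945, 0.001], [0.0, 0.0, -1.0]]
contact_force: [-0.4, 0.4, -0.2]
finger_gap: 0.0497
grip_force: 0.0
time_s: 1.78
ee_pos: [0.4588, -0.2285, 0.2309]
tool_rot: [[-0.948, 0.318, -0.001], [0.318, 0.948, 0.0], [0.001, 0.0, -1.0]]
contact_force: [0.0, -1.0, 0.8]
finger_gap: 0.0501
grip_force: 0.0
t 1.7833 loc [-0.1128 -0.0931  0.2309] yaw 0.004 F [ 0.  -1.   0.8] gap 0.05014292407307592
```

```bash
python3 -m creep '[0,0,0.02,0,0,0,0.02,0,0,0,0.02,0,0,0,0.02,0,0,0,0.015,0,0,0,0.01,0,0,0,0.009,0,0,0,0.008,0,0,0,0,0]' && python3 -m creep '[0,0,0,0,0,0,0,0,0,0,0,0,0,0,0,0,0,0,0,0,0,0,0,0]' 0.0 25; python3 st.py; python3 -c "
from h import *
cv2.imwrite('pics/s2.png',cv2.resize(grab_frame('side'),None,fx=4,fy=4)[650:1200,600:1400])"
```

```text
time_s: 2.53
ee_pos: [0.4573, -0.2302, 0.1079]
tool_rot: [[-0.947, 0.322, -0.002], [0.322, 0.947, 0.001], [0.002, 0.0, -1.0]]
contact_force: [0.0, 0.1, 0.1]
finger_gap: 0.0501
grip_force: 0.0
time_s: 3.03
ee_pos: [0.459, -0.2294, 0.1103]
tool_rot: [[-0.947, 0.321, 0.003], [0.321, 0.947, 0.001], [-0.002, 0.002, -1.0]]
contact_force: [0.5, 6.1, 3.1]
finger_gap: 0.012
grip_force: 24.4
t 3.0333 loc [-0.1122 -0.0938  0.1103] yaw 0.001 F [0.5 6.1 3.1] gap 0.012041268770403844
```

View pics/s2.png

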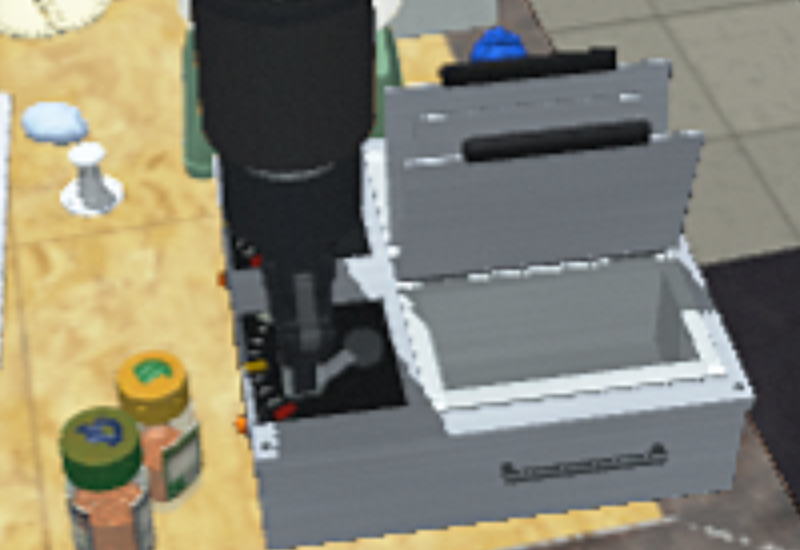

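The picture shows the fingers around the right knob, near (300,370). The 12 mm gap confirms the grip, so I'll swing it along its arc to off.

```bash
python3 -m creep '[0.0025,0.004,0,0,0.0025,0.005,0,0,0.0015,0.0045,0,0,0.001,0.005,0,0,0.0005,0.005,0,0,0,0.005,0,0,-0.0005,0.005,0,0,-0.001,0.005,0,0,-0.0015,0.005,0,0,-0.002,0.0045,0,0,-0.0025,0.0045,0,0,-0.003,0.004,0,0]' && python3 st.py && python3 -m creep '[-0.001,0.002,0,0,-0.001,0.002,0,0,0,0,0,0,0,0,0,0]'; python3 st.py
```

```text
time_s: 4.08
ee_pos: [0.4775, -0.1778, 0.1099]
tool_rot: [[-0.947, 0.322, -0.002], [0.322, 0.947, -0.002], [0.002, -0.002, -1.0]]
contact_force: [-3.8, -2.3, 4.9]
finger_gap: 0.0125
grip_force: 26.3
t 4.0833 loc [-0.1114 -0.0391  0.1099] yaw 0.0 F [-3.8 -2.3  4.9] gap 0.012520448750749391
time_s: 4.42
ee_pos: [0.481, -0.175, 0.1099]
tool_rot: [[-0.947, 0.322, -0.001], [0.322, 0.947, -0.002], [0.001, -0.002, -1.0]]
contact_force: [-3.1, -3.2, 3.7]
finger_gap: 0.0119
grip_force: 26.3
t 4.4167 loc [-0.1089 -0.0353  0.1099] yaw 0.0 F [-3.1 -3.2  3.7] gap 0.011892262088677679
```

```bash
python3 -m creep '[-0.0015,0.002,0,0,-0.0015,0.002,0,0,0,0,0,0,0,0,0,0]'; python3 st.py
```

```text
time_s: 4.75
ee_pos: [0.4818, -0.1746, 0.1097]
tool_rot: [[-0.946, 0.323, -0.009], [0.323, 0.946, -0.006], [0.007, -0.008, -1.0]]
contact_force: [-14.4, -11.2, 8.6]
finger_gap: 0.0122
grip_force: 26.9
t 4.75 loc [-0.1083 -0.0347  0.1097] yaw -0.001 F [-14.4 -11.2   8.6] gap 0.012234454348919468
```

The force rose to 18 N with almost no motion, so it's on the off stop. Next: release, lift and move over to the left knob.

```bash
python3 -m creep '[0,0,0,0,0,0,0,0,0,0,0,0,0,0,0,0]' 0.05 && python3 -m creep '[0,0,-0.01,0,0,0,-0.02,0,0,0,-0.02,0,0,0,-0.01,0,0.002,0.02,0,0,0.002,0.02,0,0,0.002,0.02,0,0,0.002,0.02,0,0,0,0,0,0,0,0,0,0]';python3 st.py
python3 - <<'E'
from fit2 import *
im=cv2.resize(grab_frame("top"),None,fx=4,fy=4)[500:1100,950:1550];cv2.imwrite("pics/t3.png",im)
E
```

```text
time_s: 5.08
ee_pos: [0.4859, -0.1709, 0.109]
tool_rot: [[-0.947, 0.321, -0.0], [0.321, 0.947, 0.001], [0.0, 0.001, -1.0]]
contact_force: [0.5, -0.2, -0.1]
finger_gap: 0.0497
grip_force: 0.0
time_s: 5.92
ee_pos: [0.5042, -0.0922, 0.1694]
tool_rot: [[-0.948, 0.319, -0.0], [0.319, 0.948, 0.0], [0.0, 0.0, -1.0]]
contact_force: [0.6, 0.3, 0.9]
finger_gap: 0.05
grip_force: 0.0
t 5.9167 loc [-0.1136  0.0506  0.1694] yaw 0.003 F [0.6 0.3 0.9] gap 0.05003376906497049
```

View pics/t3.png

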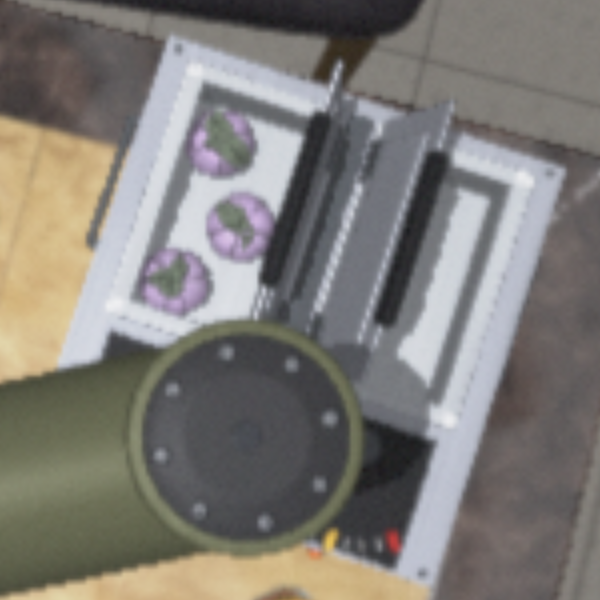

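The wrist hides the levers here, but the right knob is no longer near its red mark at (395,540), so it has moved left. Now I'll grasp the left knob.

```bash
python3 -m creep '[0.0035,-0.0035,0,0,0,0,0.012,0,0,0,0.012,0,0,0,0.012,0,0,0,0.013,0,0,0,0.012,0,0,0,0,0]' && python3 -m creep '[0,0,0,0,0,0,0,0,0,0,0,0,0,0,0,0,0,0,0,0,0,0,0,0]' 0.0 25; python3 st.py
```

```text
time_s: 6.55
ee_pos: [0.4977, -0.0953, 0.1042]
tool_rot: [[-0.947, 0.322, -0.006], [0.322, 0.947, 0.0], [0.005, -0.002, -1.0]]
contact_force: [0.1, -0.9, -0.1]
finger_gap: 0.0499
grip_force: 0.0
time_s: 7.05
ee_pos: [0.5003, -0.0952, 0.1092]
tool_rot: [[-0.947, 0.321, 0.002], [0.321, 0.947, 0.0], [-0.002, 0.001, -1.0]]
contact_force: [2.2, 1.9, 1.6]
finger_gap: 0.0123
grip_force: 24.4
t 7.05 loc [-0.1164  0.0465  0.1092] yaw 0.001 F [2.2 1.9 1.6] gap 0.012324611593226228
```

```bash
python3 -m creep '[0.001,0.004,0,0,0.001,0.004,0,0,0.001,0.004,0,0,0.001,0.004,0,0,0.0005,0.004,0,0,0,0,0,0,0,0,0,0,0,0,0,0]'; python3 st.py
```

```text
time_s: 7.72
ee_pos: [0.5009, -0.0753, 0.1088]
tool_rot: [[-0.947, 0.322, -0.002], [0.322, 0.947, -0.001], [0.001, -0.002, -1.0]]
contact_force: [-4.7, -1.8, 5.8]
finger_gap: 0.0124
grip_force: 24.5
t 7.7167 loc [-0.1222  0.0655  0.1088] yaw 0.0 F [-4.7 -1.8  5.8] gap 0.012385286827697562
```

```bash
python3 -m creep '[0,0,0,0,0,0,0,0,0,0,0,0,0,0,0,0,0,0,-0.01,0,0,0,-0.03,0,0,0,-0.04,0,0,0,-0.04,0,0,0,-0.04,0,0,0,0,0]' 0.05 && python3 -m creep '[-0.033,-0.013,0,0,-0.033,-0.013,0,0,-0.034,-0.013,0,0,-0.034,-0.013,0,0,-0.033,-0.013,0,0,0,0,0,0,0,0,0,0,0,0,0,0]' 0.0; python3 st.py
python3 - <<'E'
from fit2 import *
im=cv2.resize(grab_frame("side"),None,fx=4,fy=4)[650:1200,600:1400];cv2.imwrite("pics/s4.png",im)
E
```

```text
time_s: 8.55
ee_pos: [0.5038, -0.076, 0.2787]
tool_rot: [[-0.947, 0.322, 0.014], [0.322, 0.947, -0.001], [-0.013, 0.004, -1.0]]
contact_force: [-0.7, -0.2, 1.8]
finger_gap: 0.0501
grip_force: 0.0
time_s: 9.22
ee_pos: [0.639, -0.1903, 0.2683]
tool_rot: [[-0.947, 0.322, -0.001], [0.322, 0.947, -0.0], [0.0, -0.0, -1.0]]
contact_force: [-0.5, 0.0, -0.3]
finger_gap: -0.0001
grip_force: 0.0
t 9.2167 loc [0.0456 0.0011 0.2683] yaw 0.0 F [-0.5  0.  -0.3] gap -5.357693317953273e-05
```

View pics/s4.png

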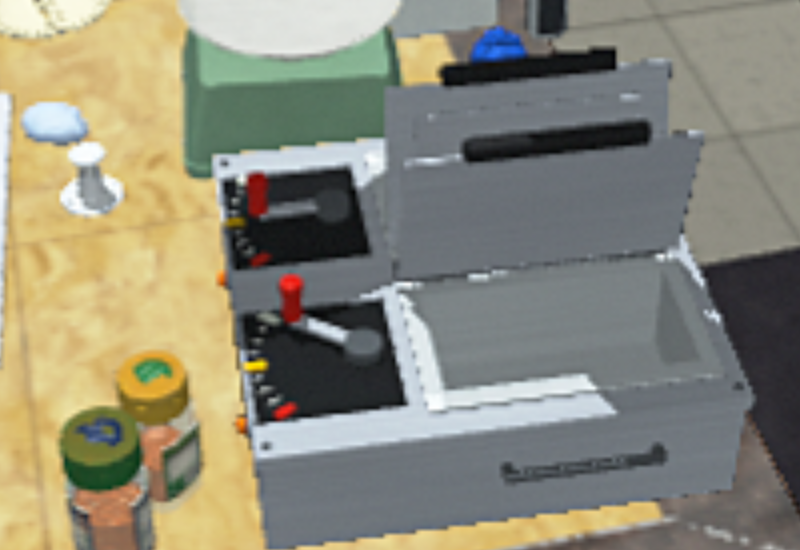

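The side view shows the left arm straight to the front at the yellow mark (235,222), and the right lever at its white mark (270,318). Both lids are still open. Next I'll lower the closed fingers between the lids.

```bash
python3 -m creep '[0,0,0.015,0,0,0,0.015,0,0,0,0.015,0,0,0,0.015,0,0,0,0.015,0,0,0,0.01,0,0,0,0,0]' && python3 -m creep '[0,0.004,0,0,0,0.004,0,0,0,0.005,0,0,0,0.005,0.002,0,0,0.005,0.002,0,0,0.005,0.002,0,0,0.004,0.002,0,0,0.004,0.002,0,0,0,0,0]'; python3 st.py
```

```text
time_s: 9.85
ee_pos: [0.6381, -0.1893, 0.183]
tool_rot: [[-0.947, 0.32, -0.0], [0.32, 0.947, 0.0], [0.0, 0.0, -1.0]]
contact_force: [-0.9, 1.0, 0.4]
finger_gap: -0.0
grip_force: 0.0
time_s: 10.6
ee_pos: [0.6508, -0.1553, 0.1729]
tool_rot: [[-0.947, 0.321, -0.0], [0.321, 0.947, 0.0], [0.0, 0.0, -1.0]]
contact_force: [0.3, -1.0, 1.7]
finger_gap: 0.0003
grip_force: 0.3
t 10.6 loc [0.0455 0.0381 0.1729] yaw 0.001 F [ 0.3 -1.   1.7] gap 0.00027850365568537805
```

```bash
python3 -m creep '[0,0.0055,0.0035,0,0,0.005,0.0035,0,0,0.005,0.004,0,0,0.0045,0.0045,0,0,0.004,0.005,0,0,0.0035,0.005,0,0,0.0035,0.0055,0,0,0.003,0.0055,0,0,0.0025,0.006,0,0,0.002,0.006,0,0,0.0015,0.006,0,0,0.001,0.006,0]'; python3 st.py; python3 -m creep '[0,0,0.003,0,0,0,0.002,0,0,0,0,0]'; python3 st.py
```

```text
time_s: 11.6
ee_pos: [0.6638, -0.1168, 0.1119]
tool_rot: [[-0.947, 0.321, -0.0], [0.321, 0.947, 0.0], [0.0, 0.0, -1.0]]
contact_force: [1.1, 0.9, 2.0]
finger_gap: -0.0002
grip_force: 1.2
t 11.6 loc [0.0454 0.0786 0.1119] yaw 0.001 F [1.1 0.9 2. ] gap -0.0001666342030617938
time_s: 11.85
ee_pos: [0.6632, -0.1173, 0.1068]
tool_rot: [[-0.947, 0.322, -0.002], [0.322, 0.947, 0.0], [0.002, -0.0, -1.0]]
contact_force: [-0.3, -0.1, -0.3]
finger_gap: 0.0
grip_force: 0.0
t 11.85 loc [0.045  0.078  0.1068] yaw 0.0 F [-0.3 -0.1 -0.3] gap 2.323537680291069e-05
```

```bash
python3 -m creep '[0,0,0.0015,0,0,0,0.001,0,0,0,0,0,0,0,0,0]'; python3 -m creep '[0,0,0.001,0,0,0,0.0005,0,0,0,0,0,0,0,0,0]'; python3 st.py
```

```text
time_s: 12.18
ee_pos: [0.6635, -0.1175, 0.1057]
tool_rot: [[-0.947, 0.322, -0.0], [0.322, 0.947, -0.0], [0.0, -0.0, -1.0]]
contact_force: [-2.3, 0.5, 2.8]
finger_gap: 0.0004
grip_force: 1.8
time_s: 12.52
ee_pos: [0.6635, -0.1175, 0.1056]
tool_rot: [[-0.947, 0.321, 0.001], [0.321, 0.947, -0.001], [-0.001, -0.0, -1.0]]
contact_force: [-5.0, 1.9, 9.4]
finger_gap: 0.0
grip_force: 4.4
t 12.5167 loc [0.0454 0.0779 0.1056] yaw 0.001 F [-5.   1.9  9.4] gap 2.2758154242836122e-05
```

It stops at z = 0.1056 with the force rising, so the lid is seated. I'll press a little more, then lift clear and check.

```bash
python3 -m creep '[0,0,0.001,0,0,0,0.001,0,0,0,0,0,0,0,0,0]'; python3 -m creep '[0,0,-0.01,0,0,0.01,-0.03,0,0,0.01,-0.04,0,0,0.02,-0.04,0,0,0.02,-0.04,0,0,0.03,-0.03,0,0.03,0.03,0,0,0.03,0.03,0,0,0.03,0.03,0,0,0.03,0.03,0,0,0,0,0,0,0,0,0,0]'
python3 - <<'E'
from h import *
a=cv2.resize(grab_frame("top"),None,fx=3,fy=3)[375:825,660:1200]
b=cv2.resize(grab_frame("side"),None,fx=3,fy=3)[450:900,480:1080]
v=np.hstack([a,b]);cv2.imwrite("pics/f5.png",cv2.resize(v,(800,int(v.shape[0]*800/v.shape[1]))))
print(read_state()["contact_force"],read_state()["ee_pos"])
E
```

```text
time_s: 12.85
ee_pos: [0.6636, -0.1175, 0.1055]
tool_rot: [[-0.947, 0.321, 0.001], [0.321, 0.947, -0.001], [-0.002, -0.001, -1.0]]
contact_force: [-9.9, 2.3, 15.7]
finger_gap: 0.0001
grip_force: 7.8
time_s: 13.85
ee_pos: [0.6172, 0.1165, 0.2859]
tool_rot: [[-0.948, 0.318, 0.0], [0.318, 0.948, 0.001], [-0.0, 0.001, -1.0]]
contact_force: [-0.1, -0.9, 0.8]
finger_gap: 0.0002
grip_force: 0.0
[ 0.44533258 -0.14915043  0.41250461] [0.6180487  0.1141725  0.28562696]
```

View pics/f5.png

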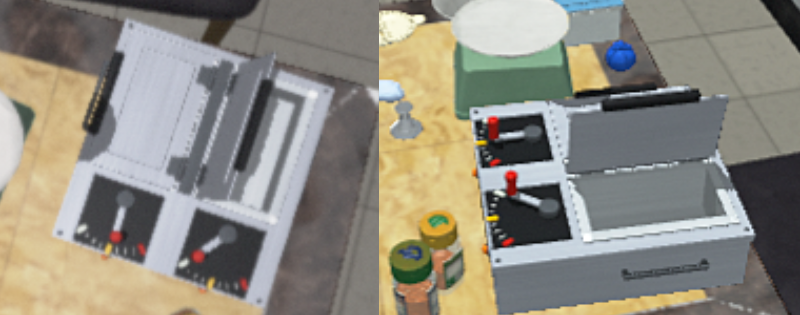

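The picture shows the left lid lying flat, the right lid open, the right lever at white and the left lever about at yellow. I'll measure both levers numerically.

Run:
```python
from fit2 import *
for n in("top","side"):
    im=grab_frame(n).astype(int)
    m=((im[...,2]>130)&(im[...,1]<70)&(im[...,0]<80)).astype(np.uint8)
    _,_,st,ce=cv2.connectedComponentsWithStats(m)
    for a in(.5,.65,.8):print(n,"exp L",a,proj(n,W(P,[knob(1,a),knob(1,a,.12)])).round(1).tolist())
    for a in(0,.13):print(n,"exp R",a,proj(n,W(P,[knob(-1,a),knob(-1,a,.12)])).round(1).tolist())
    print([(c.round(1).tolist(),int(s[4])) for c,s in zip(ce[1:],st[1:]) if s[4]>5])
e=[W(P,[.045,.013+.125*np.cos(t),.105+.125*np.sin(t)])[0] for t in(0,.1)];print("edge",proj("top",e),proj("side",e))
```

```text
top exp L 0.5 [[271.9, 235.9], [271.6, 236.0]]
top exp L 0.65 [[274.5, 237.0], [274.2, 237.1]]
top exp L 0.8 [[277.3, 237.7], [277.0, 237.8]]
top exp R 0 [[314.8, 246.6], [314.0, 246.6]]
top exp R 0.13 [[316.3, 248.6], [315.5, 248.5]]
[([274.1, 237.4], 17), ([286.8, 242.9], 11), ([313.8, 246.7], 21), ([335.6, 259.8], 9)]
side exp L 0.5 [[212.3, 203.9], [212.6, 208.5]]
side exp L 0.65 [[212.4, 205.7], [212.7, 210.3]]
side exp L 0.8 [[212.9, 207.4], [213.2, 212.0]]
side exp R 0 [[221.3, 232.4], [221.5, 237.1]]
side exp R 0.13 [[220.1, 234.1], [220.3, 238.8]]
[([213.7, 207.0], 13), ([213.6, 213.4], 9), ([214.7, 226.8], 10), ([222.1, 233.4], 17), ([220.8, 264.8], 12)]
edge [[268.02048994 167.75678318]
 [268.41440573 167.07592609]] [[270.64986233 191.3394159 ]
 [270.82264997 187.81510089]]
```

The left lever measures about 0.65 rad, the right lever is at its stop, and the lid is seated, so I'm handing in.

```bash
python3 -c "
from plant import *
print(hand_in())"
```

```text
the job is handed in; nothing more can be done
None
```

I handed the job in at about 14 s: the cake (left) well's lid is pressed shut and its lever sits at yellow (about 0.65 rad), while the empty (right) well's lever is at its off stop and its lid is still open; the hand-in returned no verdict.

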